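# Roll two capacitors onto the fitting line

### The arm

A 7-joint arm with a two-finger parallel gripper is mounted at the origin on the work surface. World frame = base frame: x ahead of the robot, y to its left, z up, the work surface at z = 0. Lengths are in m, angles in rad, forces in N, time in s.
With the tool pointing down it reaches from about 0.4 to 0.875 m from the base axis. Payload 19.3 kg.
Tool frame: the origin (TCP) lies at the very end of the fingers, on their centre line; the grasp point (between the pads) lies 19 mm behind it; y points along the fingers, x is the direction in which the jaws open and shut, and the axes are right-handed (so a half turn about y gives the same grasp; the last joint's range is limited). The gripper opens to 85 mm and grips with 20 to 120 N. Pads are 22 mm wide; open, the fingers measure 114 mm over their backs; the gripper's body (76 mm by 85 mm) begins 54 mm behind the grasp point. The pads swing forward as they close: fully open they stand 13 mm farther back than shut.
Start: joints at [-1.199, 0.521, -0.036, 1.599, 0.021, 1.021, -0.113], TCP at [0.267, 0.565, 0.231] pointing down, gripper open.
Joint ranges: [-2.91, 2.91], [-0.3, 2.13], [-1.5, 1.42], [0.17, 2.43], [-1.26, 4.41], [0.16, 1.93], [-2.52, 2.52]. Speed limits (rad/s): [1.89, 1.89, 2.39, 2.39, 3.01, 3.01, 3.01].

### API

Orientations are given as [roll, pitch, yaw] about the fixed x, y, z axes, in that order (R = Rz(yaw) Ry(pitch) Rx(roll)).
In Python, from workcell import bot gives the robot as it stands. The module is installed in compiled form; this text tells all that it offers.
- The arm moves only by the shell command python3 -m crank 'ROWS' [FORCE]. ROWS is JSON, a list of rows, each an object of numbers: "hand": the closure, from 0 (fully open) to 1 (shut); "dx", "dy", "dz": the shift along the tool's x, y, z in mm; "yaw": the turn about the tool's y in rad. In form: [{"hand": .., "dx": .., "dy": .., "dz": .., "yaw": ..}, ...]. A call has 1 to 12 rows; each row is the pose to reach, as a shift and turn from the pose commanded when the call began, along the tool's axes at that moment; what a row does not reach only later rows make up. A row lasts 1/12 s, in which the tool goes at most 41.7 mm and 7.16 degrees, less where a joint would pass 70% of its speed; a pose out of reach is approached as far as the arm can. A call with a gripper value outside its range is refused whole. The fingers move at their own pace and stop on an object; FORCE is the grip in N (left out, the last holds). Time passes only in rows, so rows that repeat a pose let the fingers close. It gives the time, the measured TCP pose, the force and the opening at its end, in the units of the state.
- bot.observe(): the state, without advancing time (a new reading comes with each control period).
- bot.grab_frame(name): name is "side" or "top" or "wrist"; returns the picture (384x512x3 uint8, red, green, blue); there is no depth.
- bot.camera_info(name): a dict with "fx", "fy", "cx", "cy" (pixels), "rvec" (rotation vector, rad) and "tvec" (3), from world to camera coordinates, as OpenCV has them. Camera axes: x right, y down, z forward; pixel columns grow to the right and rows downward; lengths in m; the calibration is good to about 2 mm. A picture is of the moment at which its call begins: read the wrist's pose just before it. camera_info takes no time and is no camera call; for the wrist camera it gives the pose at the moment of the call.
- bot.job_done(): hands the job in, once; it reports no verdict.
The state is a dict: "clock": time; "qpos": joint angles; "qd": joint speeds; "joint_efforts": joint torques, N m; "position": TCP position; "tool_rot": TCP orientation; "force": force on the tool from outside, world axes, zero at the start; "moment": the same for the moment, N m; "grip_width": finger opening in m.
Only numpy, scipy, OpenCV 4.12 (cv2) and the standard library are available. Lean on these libraries where they do the work, as an engineer would, in place of code of your own. Each camera call takes 0.05 s, during which the arm holds its last target.

### The job

Two capacitor cans lie on their sides on the mounting plate, one on either side of its black line. Push the upper half of each one sideways with the fingertips so that it rolls, not slides, across the plate and comes to rest lying along the line, centred over it: first the larger, then the smaller. Do not grip them, reach down around them or pick them up, and leave everything else where it is.

Things in the scene. Friction and masses are not known exactly. Their poses are not given: they have to be found in the camera images.
- plate: fixed light grey mounting plate, 300 (x) by 460 (y) by 6 mm thick, with one black line, 5 mm wide, 280 mm long, a cross tick at each end, along its x axis through its middle. Origin on the underside below the line's middle (top is 6 mm higher); x along the line, y across it, z up. The capacitors start on opposite sides of the line, near opposite ends
- big_cap: the larger lying capacitor: 50 mm in diameter, 76 mm long, about 180 g, black sleeve (friction about 0.3), grey stripe, two 7 mm terminals on its +x end. Origin: middle of its axis, 25 mm above the plate's top; x is its axis, z up at the start. Starts 100 to 155 mm from the line, parallel within 0.12 rad. Rolls when pushed from behind just above mid-height; pressed down hard it jams; soon stops
- small_cap: the smaller lying capacitor: 36 mm in diameter, 60 mm long, about 80 g, black sleeve (friction about 0.3), grey stripe, two 7 mm terminals on its +x end. Origin: middle of its axis, 18 mm above the plate's top; x is its axis, z up at the start. Starts 100 to 155 mm from the line, parallel within 0.12 rad. Rolls when pushed from behind just above mid-height; pressed down hard it jams; soon stops
- upright_cap: bystander on the plate: a capacitor standing upright, 32 mm in diameter, 50 mm tall; origin under its middle
- heatsink: bystander on the plate: finned aluminium heatsink, 50 x 44 x 34 mm; origin under its middle
- ferrite: bystander on the plate: dark ring core lying flat, 34 mm across, 13 mm high; origin under its middle
- toroid: bystander on the bench: copper-wound ring transformer, 104 mm across, 42 mm high; origin under its middle
- spool: bystander on the bench: solder spool standing on its flange, 56 mm across, 40 mm high; origin under its middle
- driver: bystander on the bench: screwdriver lying down
- meter: bystander on the bench: grey hand-held meter lying on its back, 150 x 80 x 35 mm; origin under its middle

How it is judged:
On the way, in this order (a step that is already met when the one before it is completed fails the run):
1. the larger capacitor is rolled well over (about a half turn about its own axis) (angle between big_cap's own z axis and vertical above 2 rad), for 0.05 s.
2. the larger capacitor rests along the line (y of big_cap in the frame of plate between -0.008 and 0.008 m and x of big_cap in the frame of plate between -0.115 and 0.115 m and angle between the x axis of big_cap and the x axis of plate, either way round below 0.14 rad and z of big_cap in the frame of plate between 0.027 and 0.035 m and linear speed of big_cap below 0.01 m/s and angular speed of big_cap below 0.4 rad/s), for 0.2 s.
3. then the smaller capacitor is rolled well over (about a half turn about its own axis) (angle between small_cap's own z axis and vertical above 2 rad), for 0.05 s.
4. the smaller capacitor rests along the line (y of small_cap in the frame of plate between -0.008 and 0.008 m and x of small_cap in the frame of plate between -0.115 and 0.115 m and angle between the x axis of small_cap and the x axis of plate, either way round below 0.14 rad and z of small_cap in the frame of plate between 0.02 and 0.028 m and linear speed of small_cap below 0.01 m/s and angular speed of small_cap below 0.4 rad/s), for 0.2 s.
At the end, for the whole second after the job is handed in: Both capacitors lie on the plate, at rest, each with its middle within 8 mm of the line to either side and within 115 mm of the line's middle along it, its axis within 0.14 rad (8 degrees) of the line (all of step 2 and all of step 4); the robot touches nothing.
It fails at once if a lying capacitor is lifted off the plate (more than 10 mm) (height (world z) of big_cap above 0.041 m or height (world z) of small_cap above 0.034 m).
It fails at once if a lying capacitor is tipped on end (its axis more than 0.5 rad from level) (not (angle between big_cap's own x axis and vertical between 1.07 and 2.07 rad) or not (angle between small_cap's own x axis and vertical between 1.07 and 2.07 rad)).
It fails at once if a bystander is moved by more than 20 mm (distance of any of upright_cap, heatsink, ferrite, toroid, spool, driver, meter from where it was at the start of the episode above 0.02 m).
It fails at once if the fingers touch a lying capacitor with their tips well down its lower half (as in gripping it or shoving it at its foot) ((contact force between the fingers and big_cap above 0.5 N and height (world z) of the grasp point below 0.041 m) or (contact force between the fingers and small_cap above 0.5 N and height (world z) of the grasp point below 0.0355 m)).
It also fails if it takes over 64 s, if anything falls off the work surface, if the arm or the gripper's body presses on something with over 40 N, if the wrist force passes 120 N, or if a joint passes its speed limit or range.

## Working session

There is one attempt and no reset: what is moved stays moved. The work goes in short steps, Python scripts to look and compute and a shell command to move; the robot and the scene stay as the last step left them, time stands still between calls to the robot, and variables do not carry over. Pictures are saved under pics/ and viewed, and the job is handed in when it is done.

```bash
mkdir -p pics; ls
python3 - <<'E'
from workcell import bot
import cv2
s=bot.observe()
for k,v in s.items(): print(k,v)
for n in("side","top"):
    im=bot.grab_frame(n); cv2.imwrite(f"pics/{n}0.png",im[:,:,::-1]); print(n,bot.camera_info(n))
E
```

```text
pics
clock 0.0
qpos [-1.19920312  0.52202748 -0.03635913  1.59998292  0.0212522   1.021113
 -0.11278519]
qd [ 0.00024109  0.00019144  0.00017634 -0.00164945 -0.00056149  0.00045902
 -0.00086065]
joint_efforts [ 4.23714891e-04 -9.27108192e+01  1.97998166e+00 -3.69954479e+01
  1.78474712e-02  7.96269713e-03 -8.57985810e-06]
position [0.26711349 0.56467783 0.23072599]
tool_rot [-1.57090660e+00  1.13892276e-03  1.12906225e+00]
force [0.18957585 0.62214006 0.57011512]
moment [-0.01109908  0.01949947 -0.03509288]
grip_width 0.08507000004144695
side {'fx': 365.71299166636425, 'fy': 365.71299166636425, 'cx': 259.9937687657239, 'cy': 194.07069671154892, 'rvec': array([ 2.16807034, -0.2562703 ,  0.10561492]), 'tvec': array([-0.50813517,  0.12071457,  0.98680024])}
top {'fx': 425.8595375195861, 'fy': 425.8595375195861, 'cx': 256.00313369681464, 'cy': 185.6547630869223, 'rvec': array([ 2.15669512, -2.14879958,  0.14845092]), 'tvec': array([0.02240622, 0.52410078, 1.23902477])}
```

View pics/side0.png

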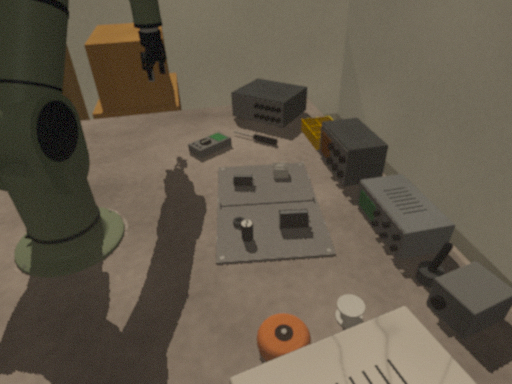

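View pics/top0.png

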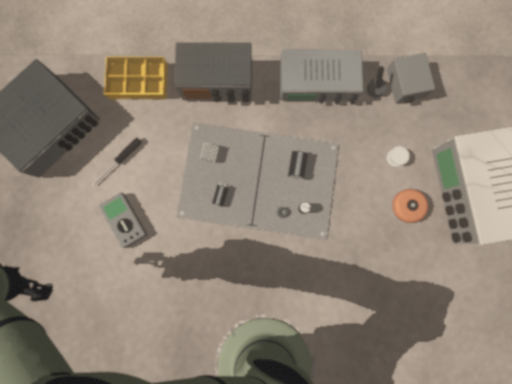

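Run:
```python
import cv2
a=cv2.imread("pics/top0.png")[115:245,170:350]; cv2.imwrite("pics/topc.png",cv2.resize(a,None,fx=4.4,fy=4.4,interpolation=cv2.INTER_CUBIC))
a=cv2.imread("pics/side0.png")[155:265,205:340]; cv2.imwrite("pics/sidec.png",cv2.resize(a,None,fx=5,fy=5,interpolation=cv2.INTER_CUBIC))
```

```text
(no output)
```

View pics/topc.png

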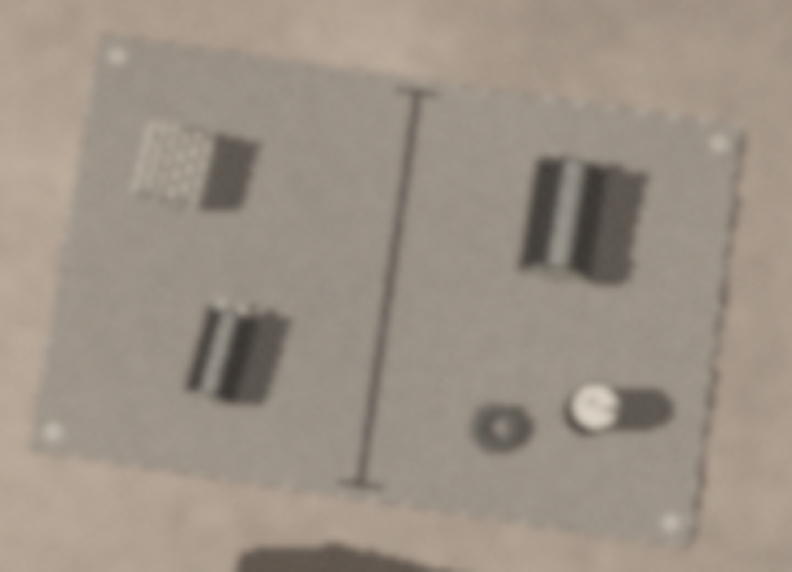

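View pics/sidec.png

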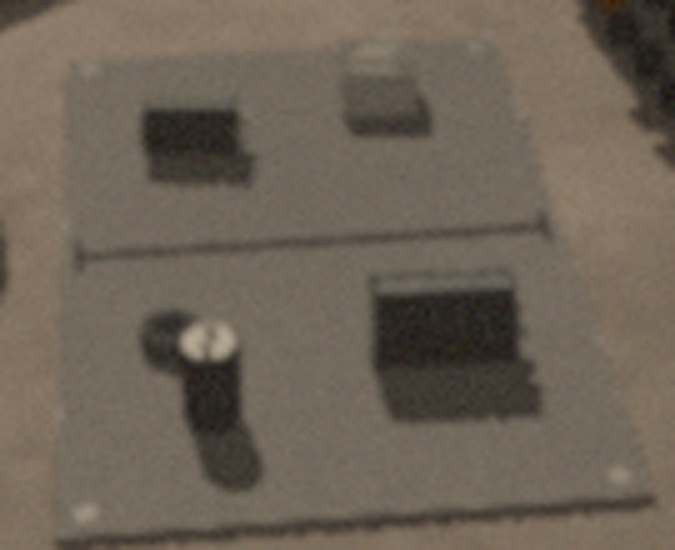

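```bash
cat > h.py <<'E'
import numpy as np,cv2
from workcell import bot
def ray(cam,uv,z,ci=None):
    c=ci or bot.camera_info(cam); R,_=cv2.Rodrigues(c['rvec']); o=-R.T@c['tvec']
    d=R.T@np.array([(uv[0]-c['cx'])/c['fx'],(uv[1]-c['cy'])/c['fy'],1]); return o+d*(z-o[2])/d[2]
E
python3 - <<'E'
from h import *
def T(p,z): return ray('top',(170+(p[0]+.5)/4.4-.5,115+(p[1]+.5)/4.4-.5),z)
def S(p,z): return ray('side',(205+(p[0]+.5)/5-.5,155+(p[1]+.5)/5-.5),z)
L=[("T",T((417,92),.006),T((360,484),.006)),("S",S((546,226),.006),S((80,257),.006))]
for n,a,b in L: print(n,a.round(4),b.round(4),np.linalg.norm(a-b),"yaw",np.arctan2(*(a-b)[[1,0]]))
a,b=L[0][1:];m=(a+b)/2;y=np.arctan2(*(a-b)[[1,0]]);print("plate",m)
R=np.array([[np.cos(y),np.sin(y)],[-np.sin(y),np.cos(y)]])
for n,p,q,z in [("big",(573,160),(557,275),.056),("small",(229,307),(210,396),.042)]:
    p,q=T(p,z),T(q,z);c=(p+q)/2;print(n,c.round(4),np.linalg.norm(p-q),"yaw",np.arctan2(*(p-q)[[1,0]]),"plate xy",R@(c-m)[:2])
for n,p,z in [("upr",(595,408),.056),("ferr",(503,428),.019),("hs",(172,163),.04)]:
    c=T(p,z);print(n,c.round(4),R@(c-m)[:2])
# side: stripe front edges
for p in [(375,280),(513,278)]: print(S(p,.056))
E
```

```text
T [ 0.6856 -0.0013  0.006 ] [0.409  0.0377 0.006 ] 0.2792541825802808 yaw -0.13996296088203342
S [ 0.6875 -0.0007  0.006 ] [0.4104 0.0385 0.006 ] 0.2798011819150506 yaw -0.14040635108499774
plate [0.54730135 0.01819073 0.006     ]
big [ 0.5865 -0.1     0.056 ] 0.07964252936301934 yaw -0.14564297410385946 plate xy [ 0.05533089 -0.1115748 ]
small [0.4963 0.1326 0.042 ] 0.061619422176330076 yaw -0.19444217346990297 plate xy [-0.06645396  0.10614448]
upr [ 0.4578 -0.1187  0.056 ] [-0.06956771 -0.14801385]
ferr [ 0.447 -0.06   0.019] [-0.08844831 -0.09138978]
hs [0.6262 0.1672 0.04  ] [0.05735624 0.15858791]
[ 0.55599784 -0.08899843  0.056     ]
[ 0.6278453  -0.10561537  0.056     ]
```

```bash
python3 -m crank '[{"hand":0.4,"dx":-521,"dy":0,"dz":-591,"yaw":1.27},{"hand":0.4,"dx":-521,"dy":0,"dz":-591,"yaw":1.27},{"hand":0.4,"dx":-521,"dy":0,"dz":-591,"yaw":1.27},{"hand":0.4,"dx":-521,"dy":0,"dz":-591,"yaw":1.27},{"hand":0.4,"dx":-521,"dy":0,"dz":-591,"yaw":1.27},{"hand":0.4,"dx":-521,"dy":0,"dz":-591,"yaw":1.27},{"hand":0.4,"dx":-521,"dy":0,"dz":-591,"yaw":1.27},{"hand":0.4,"dx":-521,"dy":0,"dz":-591,"yaw":1.27},{"hand":0.4,"dx":-521,"dy":0,"dz":-591,"yaw":1.27},{"hand":0.4,"dx":-521,"dy":0,"dz":-591,"yaw":1.27},{"hand":0.4,"dx":-521,"dy":0,"dz":-591,"yaw":1.27},{"hand":0.4,"dx":-521,"dy":0,"dz":-591,"yaw":1.27}]' 20
cat > look.py <<'E'
import sys
from h import *
s=bot.observe(); print(s['clock'],s['position'].round(4),s['tool_rot'].round(4),s['force'].round(2),round(s['grip_width'],4))
n,tag=sys.argv[1:3]
import pickle
ci=bot.camera_info(n); im=bot.grab_frame(n)[:,:,::-1]
cv2.imwrite(f"pics/{tag}.png",im); pickle.dump(ci,open(f"pics/{tag}.pkl","wb"))
if len(sys.argv)>3:
    x0,y0,x1,y1,f=map(float,sys.argv[3:8]); im=cv2.resize(im[int(y0):int(y1),int(x0):int(x1)],None,fx=f,fy=f,interpolation=cv2.INTER_CUBIC); cv2.imwrite(f"pics/{tag}c.png",im)
E
python3 look.py wrist w1
```

```text
clock: 1.1
position: [0.4651, 0.1039, 0.2313]
tool_rot: [-1.571, 0.0, -0.143]
force: [1.5, 1.0, -0.2]
grip_width: 0.0513
1.1 [0.4651 0.1039 0.2313] [-1.5708  0.     -0.1427] [ 1.49  1.02 -0.17] 0.0513
```

View pics/w1.png

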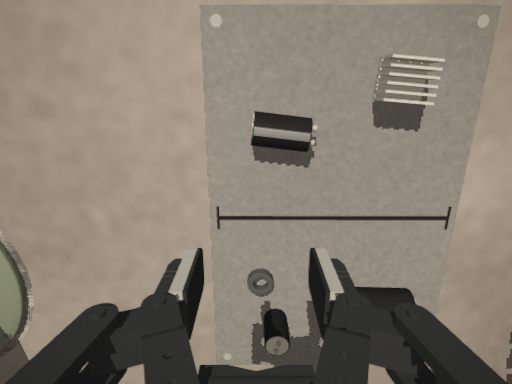

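```bash
python3 -m crank '[{"hand":0.4,"dx":149,"dy":50,"dz":-250,"yaw":0},{"hand":0.4,"dx":149,"dy":50,"dz":-250,"yaw":0},{"hand":0.4,"dx":149,"dy":50,"dz":-250,"yaw":0},{"hand":0.4,"dx":149,"dy":50,"dz":-250,"yaw":0},{"hand":0.4,"dx":149,"dy":50,"dz":-250,"yaw":0},{"hand":0.4,"dx":149,"dy":50,"dz":-250,"yaw":0},{"hand":0.4,"dx":149,"dy":50,"dz":-250,"yaw":0},{"hand":0.4,"dx":149,"dy":50,"dz":-250,"yaw":0},{"hand":0.4,"dx":149,"dy":50,"dz":-250,"yaw":0}]' 
python3 look.py wrist w2
```

```text
clock: 1.9
position: [0.5769, -0.1657, 0.1802]
tool_rot: [-1.572, 0.001, -0.145]
force: [0.1, 0.5, -0.1]
grip_width: 0.0512
1.9 [ 0.5769 -0.1657  0.1802] [-1.572e+00  1.400e-03 -1.450e-01] [ 0.05  0.52 -0.07] 0.0512
```

View pics/w2.png

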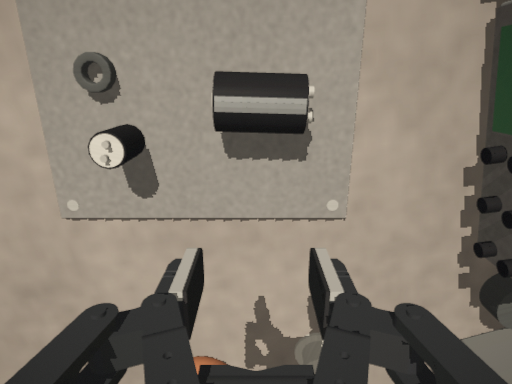

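Run:
```python
from h import *
import pickle
for tag,ps in [("w2",[((214,102.5),.056),((307,103.5),.056),((120,147),.056)]),("w1",[((253,131),.042),((311,136),.042),((218.5,217.5),.006),((449,217.5),.006)])]:
    ci=pickle.load(open(f"pics/{tag}.pkl","rb")); R,_=cv2.Rodrigues(ci['rvec']); print(tag,"cam",-R.T@ci['tvec'])
    P=[ray(0,p,z,ci) for p,z in ps]
    for p in P: print(p.round(4))
    d=P[1]-P[0]; print((P[0]+P[1])/2,np.arctan2(d[1],d[0]),np.linalg.norm(d))
```

```text
w2 cam [ 0.58806345 -0.0847858   0.32345526]
[ 0.5529 -0.0951  0.056 ]
[ 0.6255 -0.1064  0.056 ]
[ 0.4696 -0.1187  0.056 ]
[ 0.58920029 -0.10072977  0.056     ] -0.15519525779929508 0.0734601114343915
w1 cam [0.4758557  0.18470242 0.3746866 ]
[0.4666 0.1393 0.042 ]
[0.5241 0.126  0.042 ]
[0.4087 0.0367 0.006 ]
[ 0.6876 -0.0034  0.006 ]
[0.49533449 0.13263593 0.042     ] -0.22791048567932143 0.059037235353502984
```

```bash
python3 -m crank '[{"hand":0.4,"dx":2,"dy":40,"dz":0,"yaw":0},{"hand":0.4,"dx":2,"dy":80,"dz":0,"yaw":0},{"hand":0.4,"dx":2,"dy":115,"dz":0,"yaw":0},{"hand":0.4,"dx":2,"dy":138,"dz":0,"yaw":0},{"hand":0.4,"dx":2,"dy":148,"dz":0,"yaw":0},{"hand":0.4,"dx":2,"dy":148,"dz":5,"yaw":0},{"hand":0.4,"dx":2,"dy":148,"dz":10,"yaw":0},{"hand":0.4,"dx":2,"dy":148,"dz":15,"yaw":0},{"hand":0.4,"dx":2,"dy":148,"dz":18,"yaw":0},{"hand":0.4,"dx":2,"dy":148,"dz":18,"yaw":0}]' 
python3 look.py wrist w3; python3 look.py side s3 200 120 340 270 4
```

```text
clock: 2.78
position: [0.5828, -0.1439, 0.0346]
tool_rot: [-1.57, -0.002, -0.14]
force: [0.2, 0.2, -0.1]
grip_width: 0.0512
2.7833 [ 0.5828 -0.1439  0.0346] [-1.5702 -0.0019 -0.1395] [ 0.16  0.19 -0.14] 0.0512
2.8333 [ 0.5825 -0.1446  0.0344] [-1.5706 -0.0016 -0.14  ] [-1.48 -0.89 -0.07] 0.0512
```

View pics/w3.png

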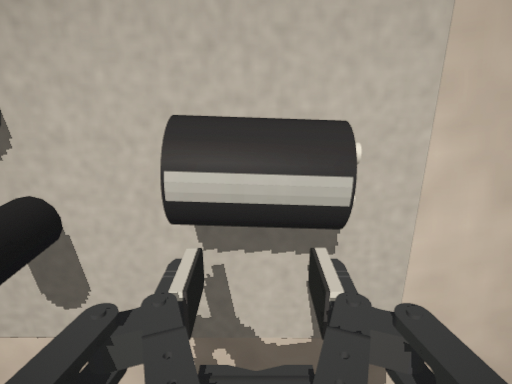

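View pics/s3c.png

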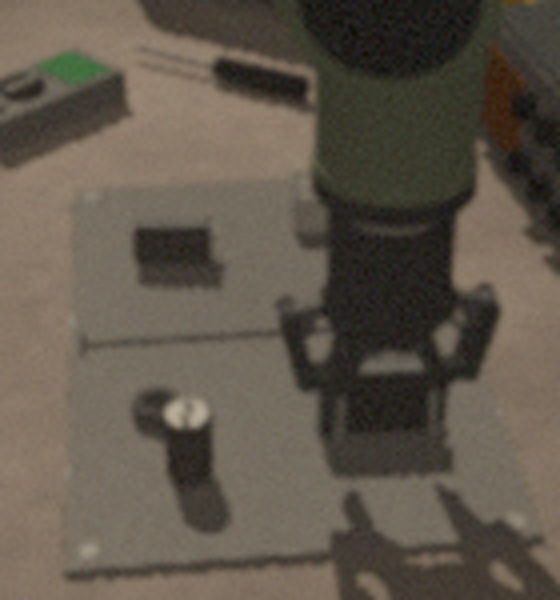

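```bash
python3 -m crank '[{"hand":0.4,"dx":1,"dy":0,"dz":4,"yaw":0.005},{"hand":0.4,"dx":1,"dy":0,"dz":7,"yaw":0.005},{"hand":0.4,"dx":1,"dy":0,"dz":10,"yaw":0.005},{"hand":0.4,"dx":1,"dy":0,"dz":13,"yaw":0.005},{"hand":0.4,"dx":1,"dy":0,"dz":16,"yaw":0.005},{"hand":0.4,"dx":1,"dy":0,"dz":20,"yaw":0.005},{"hand":0.4,"dx":1,"dy":0,"dz":24,"yaw":0.005},{"hand":0.4,"dx":1,"dy":0,"dz":28,"yaw":0.005},{"hand":0.4,"dx":1,"dy":0,"dz":32,"yaw":0.005},{"hand":0.4,"dx":1,"dy":0,"dz":36,"yaw":0.005},{"hand":0.4,"dx":1,"dy":0,"dz":39,"yaw":0.005},{"hand":0.4,"dx":1,"dy":0,"dz":40,"yaw":0.005}]' 
python3 look.py wrist w4
```

```text
clock: 3.88
position: [0.5885, -0.105, 0.0333]
tool_rot: [-1.571, 0.0, -0.145]
force: [1.1, 0.4, -0.7]
grip_width: 0.0514
3.8833 [ 0.5885 -0.105   0.0333] [-1.5706e+00  1.0000e-04 -1.4540e-01] [ 1.11  0.41 -0.73] 0.0514
```

View pics/w4.png

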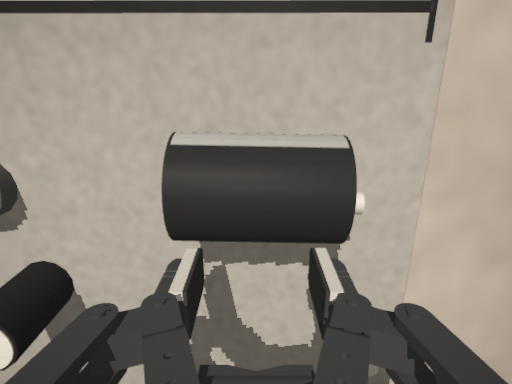

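```bash
cat > cap.py <<'E'
# axis position of cap from silhouette rows in wrist image: tag col rowfar rownear zaxis [col2 rowfar2 rownear2]
import sys,pickle
from h import *
tag=sys.argv[1]; z=float(sys.argv[2]); a=list(map(float,sys.argv[3:])); ci=pickle.load(open(f"pics/{tag}.pkl","rb"))
R,_=cv2.Rodrigues(ci['rvec']); o=-R.T@ci['tvec']; P=[]
L=np.array([.548,.0175]); y=-.1405; M=np.array([[np.cos(y),np.sin(y)],[-np.sin(y),np.cos(y)]])
for i in range(0,len(a),3):
    ds=[R.T@np.array([(a[i]-ci['cx'])/ci['fx'],(r-ci['cy'])/ci['fy'],1]) for r in a[i+1:i+3]]
    # perpendicular plane: use plate-frame y and z
    an=np.mean([np.arctan2((M@d[:2])[1],-d[2]) for d in ds]); k=(o[2]-z)
    oy=(M@(o[:2]-L)); yy=oy[1]+np.tan(an)*k
    dm=(ds[0]+ds[1])/2; xx=oy[0]+(M@dm[:2])[0]/-dm[2]*k
    P.append((xx,yy)); print("plate x,y",np.round((xx,yy),4))
if len(P)>1: print("angle rel line",np.arctan2(P[-1][1]-P[0][1],P[-1][0]-P[0][0]))
s=bot.observe(); print("tcp plate",M@(s['position'][:2]-L))
E
python3 cap.py w3 .031 175 116 224 345 120 228
python3 cap.py w4 .031 180 132 241 340 133 242
```

```text
plate x,y [ 0.0187 -0.1121]
plate x,y [ 0.0977 -0.1139]
angle rel line -0.023124948268183447
tcp plate [ 0.0572716  -0.11577342]
plate x,y [ 0.0212 -0.08  ]
plate x,y [ 0.096  -0.0808]
angle rel line -0.01105896383463316
tcp plate [ 0.0572716  -0.11577342]
```

```bash
python3 -m crank '[{"hand":0.4,"dx":0,"dy":0,"dz":3,"yaw":0},{"hand":0.4,"dx":0,"dy":0,"dz":8,"yaw":0},{"hand":0.4,"dx":0,"dy":0,"dz":14,"yaw":0},{"hand":0.4,"dx":0,"dy":0,"dz":20,"yaw":0},{"hand":0.4,"dx":0,"dy":0,"dz":26,"yaw":0},{"hand":0.4,"dx":0,"dy":0,"dz":32,"yaw":0},{"hand":0.4,"dx":0,"dy":0,"dz":38,"yaw":0},{"hand":0.4,"dx":0,"dy":0,"dz":44,"yaw":0},{"hand":0.4,"dx":0,"dy":0,"dz":49,"yaw":0},{"hand":0.4,"dx":0,"dy":0,"dz":53,"yaw":0},{"hand":0.4,"dx":0,"dy":0,"dz":56,"yaw":0},{"hand":0.4,"dx":0,"dy":0,"dz":57,"yaw":0}]' 
python3 look.py wrist w5
```

```text
clock: 4.93
position: [0.5968, -0.0488, 0.0333]
tool_rot: [-1.571, 0.0, -0.146]
force: [0.1, 0.2, 0.3]
grip_width: 0.0513
4.9333 [ 0.5968 -0.0488  0.0333] [-1.5707e+00  1.0000e-04 -1.4560e-01] [0.06 0.17 0.32] 0.0513
```

View pics/w5.png

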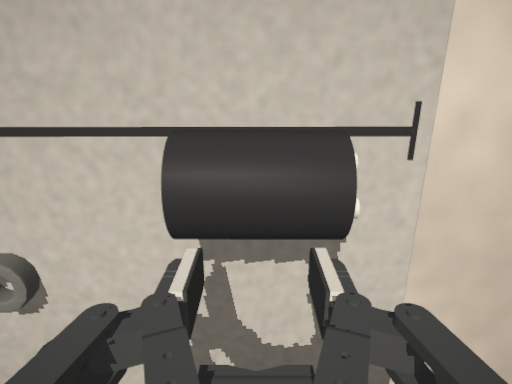

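```bash
python3 cap.py w5 .031 180 127 238 340 127 238
python3 - <<'E'
from h import *;import pickle
ci=pickle.load(open("pics/w5.pkl","rb"))
for p in [(20,131.5),(415,130.5)]: 
    q=ray(0,p,.006,ci)[:2]-[.548,.0175];print(-np.sin(-.1405)*q[0]+np.cos(-.1405)*q[1])
E
```

```text
plate x,y [ 0.0217 -0.0212]
plate x,y [ 0.0961 -0.0216]
angle rel line -0.00484387694364809
tcp plate [ 0.05758256 -0.05896246]
-0.0006274875517482247
-0.0011241214013516937
```

```bash
python3 -m crank '[{"hand":0.4,"dx":0,"dy":0,"dz":2,"yaw":0},{"hand":0.4,"dx":0,"dy":0,"dz":4,"yaw":0},{"hand":0.4,"dx":0,"dy":0,"dz":7,"yaw":0},{"hand":0.4,"dx":0,"dy":0,"dz":10,"yaw":0},{"hand":0.4,"dx":0,"dy":0,"dz":13,"yaw":0},{"hand":0.4,"dx":0,"dy":0,"dz":16,"yaw":0},{"hand":0.4,"dx":0,"dy":0,"dz":18,"yaw":0},{"hand":0.4,"dx":0,"dy":0,"dz":20,"yaw":0},{"hand":0.4,"dx":0,"dy":0,"dz":21,"yaw":0},{"hand":0.4,"dx":0,"dy":0,"dz":21,"yaw":0}]' 
python3 look.py wrist w6
```

```text
clock: 5.82
position: [0.5998, -0.0283, 0.0333]
tool_rot: [-1.571, -0.0, -0.146]
force: [-0.5, -0.4, -0.3]
grip_width: 0.051
5.8167 [ 0.5998 -0.0283  0.0333] [-1.5707 -0.     -0.1457] [-0.45 -0.37 -0.31] 0.051
```

View pics/w6.png

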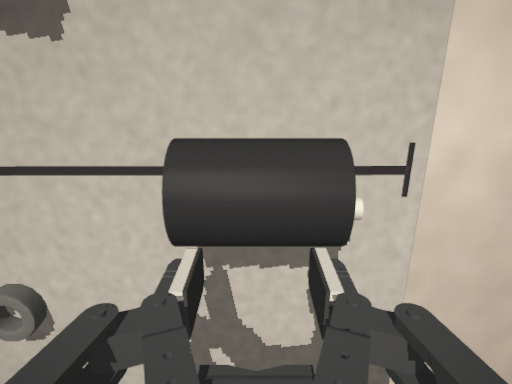

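```bash
python3 cap.py w6 .031 180 138 246 340 138 245
python3 - <<'E'
from h import *;import pickle
ci=pickle.load(open("pics/w6.pkl","rb"))
for p in [(20,170.5),(405,170)]: 
    q=ray(0,p,.006,ci)[:2]-[.548,.0175];print(-np.sin(-.1405)*q[0]+np.cos(-.1405)*q[1])
E
```

```text
plate x,y [ 0.0214 -0.0051]
plate x,y [ 0.0966 -0.0052]
angle rel line -0.0018118912176122892
tcp plate [ 0.05770426 -0.03831717]
-0.0007127701280178356
-0.0015012561348953547
```

```bash
python3 -m crank '[{"hand":0.4,"dx":0,"dy":0,"dz":1,"yaw":0},{"hand":0.4,"dx":0,"dy":0,"dz":2,"yaw":0},{"hand":0.4,"dx":0,"dy":0,"dz":2.5,"yaw":0},{"hand":0.4,"dx":0,"dy":0,"dz":2.5,"yaw":0},{"hand":0.4,"dx":0,"dy":0,"dz":-3,"yaw":0},{"hand":0.4,"dx":0,"dy":0,"dz":-15,"yaw":0},{"hand":0.4,"dx":0,"dy":0,"dz":-40,"yaw":0},{"hand":0.4,"dx":0,"dy":-40,"dz":-60,"yaw":0},{"hand":0.4,"dx":0,"dy":-80,"dz":-65,"yaw":0},{"hand":0.4,"dx":0,"dy":-120,"dz":-65,"yaw":0},{"hand":0.4,"dx":0,"dy":-120,"dz":-65,"yaw":0}]' 
python3 look.py wrist w7
```

```text
clock: 6.78
position: [0.5927, -0.0961, 0.1605]
tool_rot: [-1.571, -0.009, -0.149]
force: [1.1, 0.2, 0.6]
grip_width: 0.0507
6.7833 [ 0.5927 -0.0961  0.1605] [-1.5706 -0.0091 -0.1491] [1.12 0.17 0.63] 0.0507
```

View pics/w7.png

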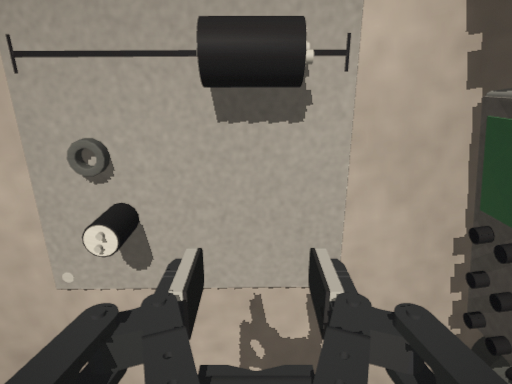

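```bash
python3 -c "
from workcell import bot
print(bot.observe()['qpos'].round(3))"; python3 cap.py w7 .031 205 17 86 300 16 86;  python3 - <<'E'
from h import *;import pickle
ci=pickle.load(open("pics/w7.pkl","rb"))
for p in [(20,54),(345,51.5)]: 
    q=ray(0,p,.006,ci)[:2]-[.548,.0175];print(-np.sin(-.1405)*q[0]+np.cos(-.1405)*q[1])
E
```

```text
[-0.213  0.601  0.4    1.76  -0.302  0.835  0.18 ]
plate x,y [ 0.0225 -0.0027]
plate x,y [ 0.0955 -0.003 ]
angle rel line -0.003229624055471602
tcp plate [ 0.05915613 -0.10526775]
-0.00044566999501170074
-0.0006103549173478856
```

```bash
python3 -m crank '[{"hand":0.4,"dx":-120,"dy":-20,"dz":130,"yaw":0.06},{"hand":0.4,"dx":-120,"dy":-20,"dz":130,"yaw":0.06},{"hand":0.4,"dx":-120,"dy":-20,"dz":130,"yaw":0.06},{"hand":0.4,"dx":-120,"dy":-20,"dz":130,"yaw":0.06},{"hand":0.5,"dx":-120,"dy":-20,"dz":130,"yaw":0.06},{"hand":0.55,"dx":-120,"dy":-20,"dz":130,"yaw":0.06},{"hand":0.55,"dx":-120,"dy":-20,"dz":130,"yaw":0.06}]' 
python3 look.py wrist w8
```

```text
clock: 7.42
position: [0.4903, 0.0531, 0.1732]
tool_rot: [-1.571, 0.0, -0.205]
force: [0.3, -0.4, -0.5]
grip_width: 0.0386
7.4167 [0.4903 0.0531 0.1732] [-1.5709  0.     -0.2049] [ 0.27 -0.43 -0.51] 0.0386
```

View pics/w8.png

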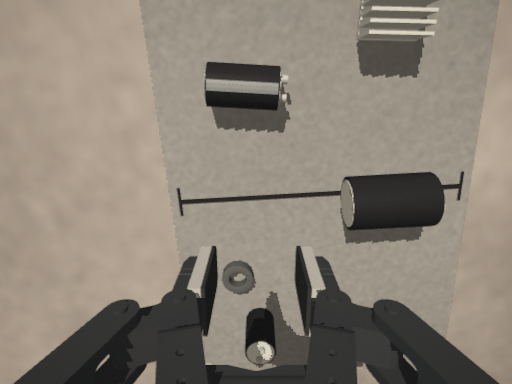

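```bash
python3 cap.py w8 .024 212 62 105.5 276 65.5 108.5; python3 cap.py w8 .031 350 176 228 435 173 225
python3 - <<'E'
from h import *;import pickle
ci=pickle.load(open("pics/w8.pkl","rb"))
P=[ray(0,p,z,ci)[:2] for p,z in [((207,84),.042),((280,88),.042),((182,201.5),.006),((460,186.5),.006)]]
for a,b in (P[:2],P[2:]): print(a,b,(a+b)/2,np.arctan2(*(b-a)[::-1]))
E
```

```text
plate x,y [-0.0947  0.1096]
plate x,y [-0.0406  0.1035]
angle rel line -0.1119939947407343
tcp plate [-0.06163741  0.02642701]
plate x,y [ 0.0232 -0.0021]
plate x,y [ 0.1019 -0.0042]
angle rel line -0.026495999663990442
tcp plate [-0.06163741  0.02642701]
[0.46793921 0.13981578] [0.52429435 0.12501801] [0.49611678 0.1324169 ] -0.2567838645091705
[0.40990957 0.03663597] [ 0.68551    -0.00437097] [0.54770978 0.0161325 ] -0.14770762626398726
```

```bash
python3 -m crank '[{"hand":0.65,"dx":-8,"dy":0,"dz":40,"yaw":0.045},{"hand":0.65,"dx":-8,"dy":0,"dz":80,"yaw":0.045},{"hand":0.65,"dx":-8,"dy":0,"dz":120,"yaw":0.045},{"hand":0.65,"dx":-8,"dy":0,"dz":130,"yaw":0.045},{"hand":0.65,"dx":-8,"dy":0,"dz":130,"yaw":0.045},{"hand":0.65,"dx":-8,"dy":40,"dz":130,"yaw":0.045},{"hand":0.65,"dx":-8,"dy":80,"dz":130,"yaw":0.045},{"hand":0.65,"dx":-8,"dy":115,"dz":130,"yaw":0.045},{"hand":0.65,"dx":-8,"dy":138,"dz":130,"yaw":0.045},{"hand":0.65,"dx":-8,"dy":147,"dz":130,"yaw":0.045},{"hand":0.65,"dx":-8,"dy":147,"dz":130,"yaw":0.045},{"hand":0.65,"dx":-8,"dy":147,"dz":130,"yaw":0.045}]' 
python3 look.py top t9 180 110 340 240 5;python3 look.py side s9 200 120 340 270 4
```

```text
clock: 8.47
position: [0.51, 0.1809, 0.0269]
tool_rot: [-1.571, -0.0, -0.253]
force: [-0.2, -0.1, 0.5]
grip_width: 0.0297
8.4667 [0.51   0.1809 0.0269] [-1.5712e+00 -4.0000e-04 -2.5270e-01] [-0.17 -0.12  0.53] 0.0297
8.5167 [0.5103 0.1814 0.0275] [-1.5702e+00 -1.3000e-03 -2.5220e-01] [0.75 1.07 0.78] 0.03
```

View pics/t9c.png

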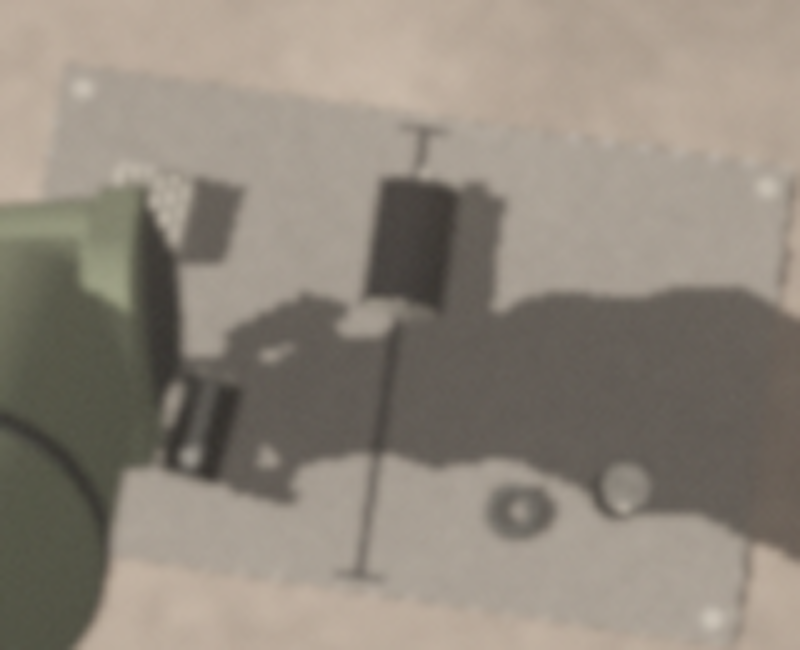

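View pics/s9c.png

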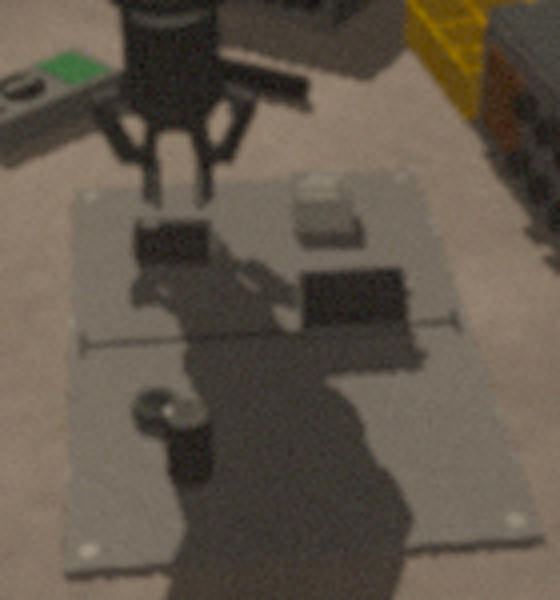

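```bash
python3 -m crank '[{"hand":0.65,"dx":0,"dy":0,"dz":-6,"yaw":0},{"hand":0.65,"dx":0,"dy":0,"dz":-12,"yaw":0},{"hand":0.65,"dx":0,"dy":0,"dz":-16,"yaw":0},{"hand":0.65,"dx":0,"dy":0,"dz":-19,"yaw":0},{"hand":0.65,"dx":0,"dy":0,"dz":-22,"yaw":0},{"hand":0.65,"dx":0,"dy":0,"dz":-26,"yaw":0},{"hand":0.65,"dx":0,"dy":0,"dz":-30,"yaw":-0.005},{"hand":0.65,"dx":0,"dy":0,"dz":-34,"yaw":-0.01},{"hand":0.65,"dx":0,"dy":0,"dz":-38,"yaw":-0.015},{"hand":0.65,"dx":0,"dy":0,"dz":-42,"yaw":-0.02},{"hand":0.65,"dx":0,"dy":0,"dz":-46,"yaw":-0.025},{"hand":0.65,"dx":0,"dy":0,"dz":-48,"yaw":-0.03}]' 
python3 look.py top t10 180 110 340 240 5;python3 look.py side s10 200 120 340 270 4
```

```text
clock: 9.57
position: [0.4972, 0.1349, 0.0263]
tool_rot: [-1.571, 0.0, -0.221]
force: [0.6, 0.4, -0.7]
grip_width: 0.0301
9.5667 [0.4972 0.1349 0.0263] [-1.571e+00  1.000e-04 -2.210e-01] [ 0.56  0.36 -0.7 ] 0.0301
9.6167 [0.4972 0.1347 0.0263] [-1.5711e+00  1.0000e-04 -2.2090e-01] [ 0.17  0.1  -0.22] 0.0299
```

View pics/t10c.png

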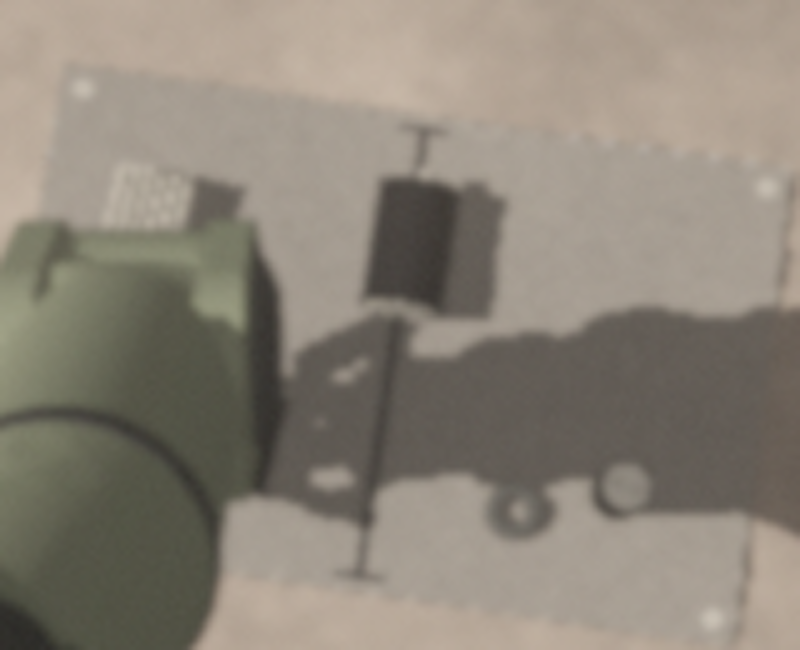

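View pics/s10c.png

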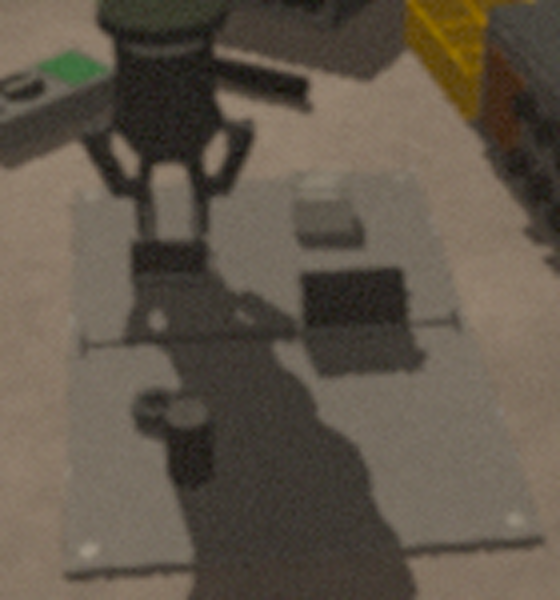

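```bash
python3 -m crank '[{"hand":0.65,"dx":0,"dy":0,"dz":-2,"yaw":-0.003},{"hand":0.65,"dx":0,"dy":0,"dz":-6,"yaw":-0.007},{"hand":0.65,"dx":0,"dy":0,"dz":-10,"yaw":-0.011},{"hand":0.65,"dx":0,"dy":0,"dz":-15,"yaw":-0.016},{"hand":0.65,"dx":0,"dy":0,"dz":-20,"yaw":-0.021},{"hand":0.65,"dx":1,"dy":0,"dz":-25,"yaw":-0.026},{"hand":0.65,"dx":1,"dy":0,"dz":-30,"yaw":-0.031},{"hand":0.65,"dx":1,"dy":0,"dz":-35,"yaw":-0.036},{"hand":0.65,"dx":1,"dy":0,"dz":-39,"yaw":-0.041},{"hand":0.65,"dx":2,"dy":0,"dz":-43,"yaw":-0.045},{"hand":0.65,"dx":2,"dy":0,"dz":-46,"yaw":-0.048},{"hand":0.65,"dx":2,"dy":0,"dz":-48,"yaw":-0.05}]' 
python3 look.py side s11 200 120 340 270 4
```

```text
clock: 10.67
position: [0.4888, 0.0879, 0.0263]
tool_rot: [-1.571, -0.0, -0.171]
force: [0.3, -0.1, 0.6]
grip_width: 0.0298
10.6667 [0.4888 0.0879 0.0263] [-1.5708e+00 -1.0000e-04 -1.7110e-01] [ 0.28 -0.12  0.63] 0.0298
```

View pics/s11c.png

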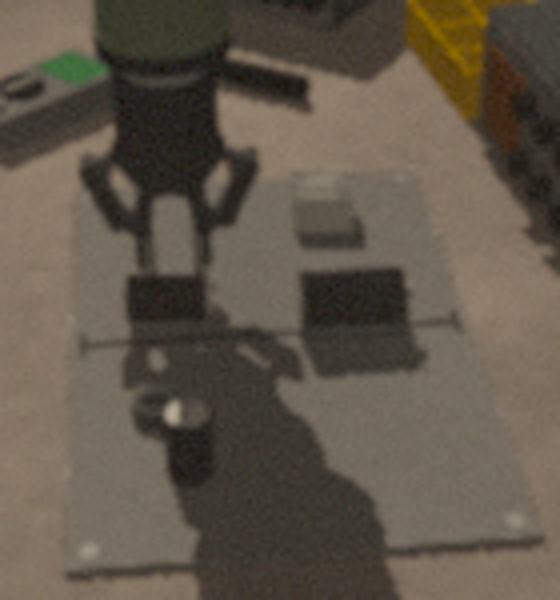

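```bash
python3 -m crank '[{"hand":0.65,"dx":0,"dy":0,"dz":-2,"yaw":-0.003},{"hand":0.65,"dx":0,"dy":0,"dz":-5,"yaw":-0.006},{"hand":0.65,"dx":0,"dy":0,"dz":-8,"yaw":-0.01},{"hand":0.65,"dx":0,"dy":0,"dz":-11,"yaw":-0.014},{"hand":0.65,"dx":0,"dy":0,"dz":-14,"yaw":-0.018},{"hand":0.65,"dx":0,"dy":0,"dz":-17,"yaw":-0.022},{"hand":0.65,"dx":0,"dy":0,"dz":-20,"yaw":-0.026},{"hand":0.65,"dx":0,"dy":0,"dz":-23,"yaw":-0.028},{"hand":0.65,"dx":0,"dy":0,"dz":-25,"yaw":-0.028},{"hand":0.65,"dx":0,"dy":0,"dz":-27,"yaw":-0.028},{"hand":0.65,"dx":0,"dy":0,"dz":-28,"yaw":-0.028},{"hand":0.65,"dx":0,"dy":0,"dz":-28,"yaw":-0.028}]' 
python3 look.py side s12 200 120 340 270 4
```

```text
clock: 11.72
position: [0.484, 0.0605, 0.0263]
tool_rot: [-1.571, -0.0, -0.143]
force: [0.7, 0.0, -0.0]
grip_width: 0.0297
11.7167 [0.484  0.0605 0.0263] [-1.5709 -0.     -0.1434] [ 0.7   0.03 -0.04] 0.0297
```

View pics/s12c.png

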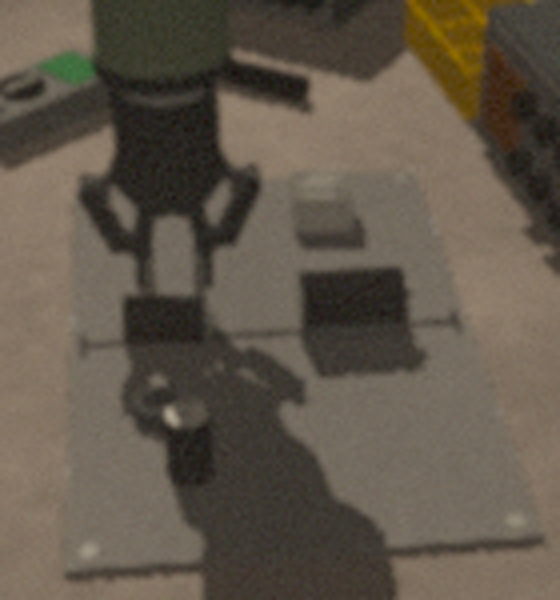

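```bash
cat > pk.py <<'E'
import cv2,sys
t,x,y0,y1=sys.argv[1],*map(int,sys.argv[2:]); im=cv2.imread(f"pics/{t}.png").mean(2)
for y in range(y0,y1): print(y,im[y,x-3:x+4].mean().round(0),end="; ")
print()
E
python3 pk.py s12 241 186 212; python3 pk.py s12 289 182 210; python3 look.py top t12
```

```text
186 103.0; 187 101.0; 188 99.0; 189 99.0; 190 100.0; 191 100.0; 192 96.0; 193 83.0; 194 54.0; 195 38.0; 196 37.0; 197 36.0; 198 36.0; 199 39.0; 200 35.0; 201 35.0; 202 36.0; 203 33.0; 204 35.0; 205 43.0; 206 54.0; 207 55.0; 208 56.0; 209 57.0; 210 55.0; 211 56.0; 
182 89.0; 183 103.0; 184 106.0; 185 104.0; 186 93.0; 187 68.0; 188 46.0; 189 40.0; 190 40.0; 191 38.0; 192 38.0; 193 39.0; 194 35.0; 195 34.0; 196 35.0; 197 37.0; 198 34.0; 199 36.0; 200 38.0; 201 46.0; 202 55.0; 203 54.0; 204 52.0; 205 57.0; 206 57.0; 207 57.0; 208 57.0; 209 55.0; 
11.7667 [0.484  0.0607 0.0263] [-1.5708  0.     -0.1432] [-1.12  0.07  0.16] 0.0298
```

```bash
python3 cap.py s12 .024 241 193.3 204.9; python3 cap.py s12 .031 289 186.6 200.9
```

```text
plate x,y [-0.0776  0.0046]
tcp plate [-0.06941434  0.03390236]
plate x,y [0.0654 0.0061]
tcp plate [-0.06941434  0.03390236]
```

```bash
python3 -m crank '[{"hand":0.65,"dx":0,"dy":0,"dz":8,"yaw":0},{"hand":0.65,"dx":0,"dy":-10,"dz":25,"yaw":0},{"hand":0.65,"dx":0,"dy":-45,"dz":30,"yaw":0},{"hand":0.65,"dx":0,"dy":-85,"dz":30,"yaw":0},{"hand":0.65,"dx":0,"dy":-120,"dz":30,"yaw":0},{"hand":0.65,"dx":0,"dy":-130,"dz":-8,"yaw":0},{"hand":0.65,"dx":0,"dy":-130,"dz":-46,"yaw":0},{"hand":0.65,"dx":0,"dy":-130,"dz":-86,"yaw":0},{"hand":0.65,"dx":20,"dy":-130,"dz":-115,"yaw":0},{"hand":0.65,"dx":20,"dy":-130,"dz":-120,"yaw":0},{"hand":0.65,"dx":20,"dy":-130,"dz":-120,"yaw":0}]' 
python3 look.py wrist w13
```

```text
clock: 12.73
position: [0.487, -0.0625, 0.1564]
tool_rot: [-1.571, -0.001, -0.146]
force: [0.2, 0.5, -0.6]
grip_width: 0.0296
12.7333 [ 0.487  -0.0625  0.1564] [-1.5712e+00 -5.0000e-04 -1.4610e-01] [ 0.24  0.5  -0.55] 0.0296
```

View pics/w13.png

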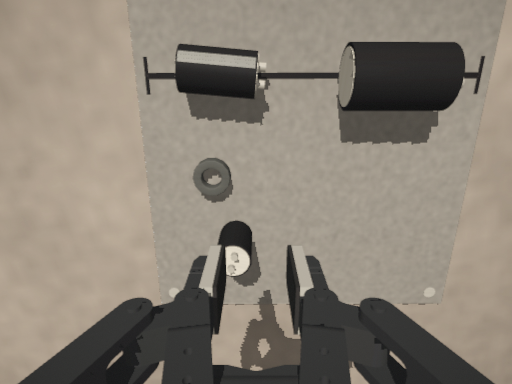

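```bash
python3 - <<'E'
import cv2
im=cv2.imread("pics/w13.png").mean(2)
for x in (190,220,250,360,400,440):
    c=im[:,x-1:x+2].mean(1); print(x,[int(v) for v in c[36:116]])
E
cat > /dev/null
python3 - <<'E'
from h import *;import pickle
ci=pickle.load(open("pics/w13.pkl","rb"))
for p in [(160,75.5),(300,75.3),(470,75)]: 
    q=ray(0,p,.006,ci)[:2]-[.548,.0175];print(-np.sin(-.1405)*q[0]+np.cos(-.1405)*q[1])
E
python3 cap.py w13 .024 185 45 95 255 50 98; python3 cap.py w13 .031 360 43 110 440 42 109
```

```text
190 [150, 150, 149, 148, 146, 145, 144, 139, 108, 41, 42, 42, 43, 43, 55, 117, 169, 168, 167, 168, 172, 171, 169, 175, 175, 169, 135, 55, 53, 51, 48, 47, 44, 43, 41, 39, 38, 36, 36, 35, 34, 33, 32, 32, 30, 29, 27, 27, 27, 25, 23, 22, 21, 21, 20, 20, 25, 50, 77, 77, 76, 77, 78, 77, 78, 78, 77, 77, 78, 82, 89, 90, 90, 99, 115, 116, 117, 117, 125, 142]
220 [149, 149, 149, 149, 148, 147, 146, 145, 145, 146, 137, 89, 42, 42, 43, 43, 43, 69, 131, 168, 166, 166, 170, 170, 167, 164, 173, 173, 163, 114, 54, 54, 52, 49, 48, 46, 43, 40, 38, 39, 36, 36, 33, 34, 32, 33, 31, 30, 29, 29, 27, 26, 25, 22, 22, 20, 20, 21, 20, 34, 64, 79, 79, 78, 78, 77, 76, 75, 76, 77, 78, 79, 81, 81, 81, 81, 81, 81, 80, 80]
250 [151, 149, 147, 146, 144, 144, 144, 144, 144, 145, 146, 146, 145, 134, 68, 41, 43, 43, 43, 44, 84, 144, 166, 164, 161, 168, 168, 168, 168, 170, 170, 157, 80, 54, 52, 51, 51, 48, 45, 43, 41, 39, 39, 36, 36, 34, 34, 33, 32, 31, 29, 29, 28, 27, 26, 24, 22, 22, 20, 21, 20, 19, 40, 72, 77, 77, 78, 79, 78, 79, 79, 78, 78, 78, 79, 79, 79, 78, 79, 78]
360 [146, 147, 147, 147, 148, 133, 39, 42, 42, 42,
[... 573 characters left out ...]
0, 19, 19, 20, 36, 66, 77, 77, 77, 75]
440 [148, 148, 147, 146, 145, 132, 60, 39, 40, 41, 41, 40, 41, 42, 42, 42, 42, 43, 43, 43, 42, 42, 42, 42, 42, 42, 42, 42, 42, 43, 41, 42, 41, 41, 41, 40, 40, 40, 40, 39, 38, 39, 37, 37, 36, 35, 35, 35, 34, 33, 32, 33, 31, 32, 31, 30, 29, 30, 29, 28, 27, 26, 26, 25, 23, 23, 22, 22, 20, 18, 19, 19, 19, 19, 78, 137, 145, 146, 147, 149]
-0.00016867785732355145
-0.0006652042260131535
-0.0012229028214967748
plate x,y [-0.1052  0.003 ]
plate x,y [-0.05   -0.0003]
angle rel line -0.05831737996706746
tcp plate [-0.04965273 -0.08611786]
plate x,y [ 0.0313 -0.0031]
plate x,y [ 0.0931 -0.0027]
angle rel line 0.006203638118190976
tcp plate [-0.04965273 -0.08611786]
```

```bash
python3 cap.py w13 .024 190 44.2 92.7 250 49.7 98.2;python3 look.py top t14 180 110 340 240 5; python3 look.py wrist w14
```

```text
plate x,y [-0.1012  0.0041]
plate x,y [-0.054  -0.0002]
angle rel line -0.09118020987318792
tcp plate [-0.04965273 -0.08611786]
12.7833 [ 0.4868 -0.0608  0.1562] [-1.5707e+00  2.0000e-04 -1.4420e-01] [0.42 1.29 0.18] 0.0298
12.8333 [ 0.4867 -0.0598  0.1561] [-1.5705e+00  5.0000e-04 -1.4260e-01] [ 0.25  0.35 -0.09] 0.0302
```

View pics/t14c.png

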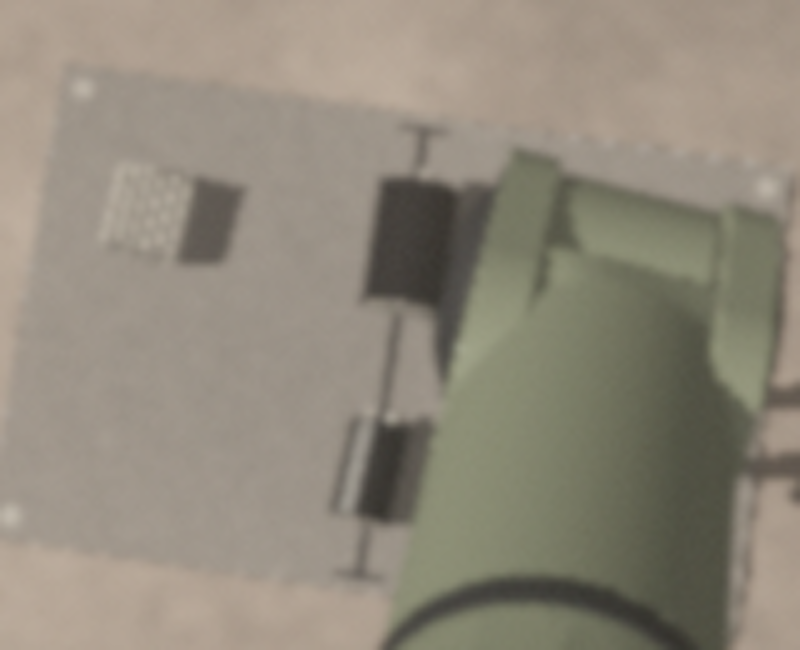

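Run:
```python
from h import *;import pickle
ci=pickle.load(open("pics/w13.pkl","rb"))
for A,z in (((190,50.7),(250,56.2)),.036),(((190,62.4),(250,67.8)),.041):
    p,q=[ray(0,a,z,ci) for a in A]; d=q-p; print(np.arctan2(d[1],d[0])+.1405)
p,q=[ray(0,a,.006,ci) for a in((160,75.5),(470,75))];d=q-p;print("line",np.arctan2(d[1],d[0]))
```

```text
-0.08998367223806378
-0.08936637444734852
line -0.1445238160376218
```

```bash
python3 -c "
from workcell import bot
print(bot.observe()['clock'],bot.job_done())"
```

```text
the job is handed in; nothing more can be done
12.8833 None
```

I rolled both capacitors onto the line, the larger first and then the smaller. I pushed each one from behind near mid-height with the fingers partly open, backed the arm clear, and handed the job in at 12.9 s. It reports no verdict, so the figures below are my own camera measurements.

| Capacitor | Offset from line (limit 8 mm) | Angle to line (limit 0.14 rad) | Position along line (limit ±115 mm) |
|---|---|---|---|
| Larger | about 2 mm short of it | about 0.01 rad | +62 mm |
| Smaller | about 2.5 mm short of it | about 0.09 rad | −78 mm |

- **Smaller capacitor's angle:** it started about 0.11 rad off and did not straighten as far as I steered it. I left it there because it was inside the limit and another push was the bigger risk.
- **Disagreeing check:** an oblique side-camera estimate put the larger capacitor about 6 mm past the line. I trusted the closer wrist views, which agreed with each other.
- **Bystanders:** those on the plate looked unmoved in the last pictures. I did not measure them, or check the bench items, at the end.

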